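# Close up the deburring kit box

## Task

Put the amber clip into the open drawer of the grey parts box, then push the drawer fully home until it clicks in at its detent. After that swing the lid shut, and last press the toggle catch flat against the front of the box. Leave the other things on the bench where they lie.

Things in the scene. Friction and masses are not known exactly. Their poses are not given: they have to be found in the camera images.
- box: Grey sheet-steel parts box fixed to the bench, 130 mm (its x) by 200 mm (its y) by 73 mm high. Origin: centre of its underside, on the bench; z up. Lid hinged along the top of its +x side; toggle catch in the middle of its -x side (the front, roughly towards the robot); a drawer slides out of its -y end, in the lower half. Above the drawer is a shallow tray, open while the lid is up.
- drawer (a joint): How far the drawer stands out, m: 0 fully home, 0.13 fully out; closes along the box's +y. About 1 N of friction; about 10 mm before home a spring detent takes about 10 N to push past, and over the last 4 mm it draws the drawer home and holds it. Short of that it is not seated.
- drawer_face (a point): Centre of the outer face of the drawer's front plate (126 mm wide along the box's x, 3.5 to 35 mm above the bench), 19.5 mm above the bench. Axes as the box's; the face looks to -y. A pull lip 70 mm wide, mid-plate, stands 9 mm out from it (to -y), 32 to 35 mm above the bench. With the drawer home this point is 105 mm from the box's origin along -y.
- drawer_bay (a point): Point on the drawer's floor, mid-width, 45 mm behind drawer_face; moves with the drawer. Axes as the box's. Clear of the box at the start (drawer out by 100 mm or more). Drawer inside: 100 mm wide (box x), 175 mm long (box y), floor 8 mm above the bench, walls 25 mm over the floor; what stands over 28 mm above the floor jams under the tray.
- lid (a joint): Lid angle, rad: 0 shut, 1.57 upright, 2.0 fully open (leaning back to the box's +x). Starts between 1.7 and 1.95. A 0.25 kg plate, 134 mm from hinge to free edge, 204 mm wide, on a damped hinge with some friction: near upright it stays where left; tipped below about 1.0 rad it sinks shut by itself in 2 to 3 s.
- lid_edge (a point): Middle of the lid's free edge, at its outer (upper when shut) surface. The hinge line is 65 mm to the box's +x of the box's origin and 73 mm above the bench. When the lid stands open the outer surface looks to the box's +x.
- catch (a joint): Toggle catch lever angle, rad: 0 flat upright against the box's front, growing as its free end leans out (box's -x) and down; starts 0.55 to 0.85. It turns stiffly (about 2 N at its tip) and stays where left. It moves freely whether the lid is shut or not.
- catch_tip (a point): Middle of the free end of the catch's lever, a steel plate 34 mm wide, 30 mm long, 4 mm thick. It pivots 79 mm to the box's -x of the box's origin, 34 mm above the bench; when flat its end is 64 mm above the bench.
- clip: Translucent amber plastic U-shaped clip lying flat: 42 mm long (its x, from -21 mm at the closed end to +21 mm at the open end), 26 mm wide (its y), 14 mm high, about 14 g. Origin: centre of its underside. It may be gripped across its width.
- bung: White plastic drum bung, round, 68 mm across, 22 mm high. Origin: centre of its underside. To be left alone.
- pin_vise: Nickel-plated pin vise lying down, 98 mm long (its x), 12 mm thick. Origin: on its underside, near the middle. To be left alone.
- scraper: Steel hook scraper with a cork handle, 160 mm long (its x), 22 mm thick. Origin: on its underside, at mid-length. To be left alone.
Mind the look-alikes: they are no part of the job. Of the things that look like the clip, take the one that is farthest to the robot's left at the start.

How it is judged:
On the way, in this order (a step that is already met when the one before it is completed fails the run):
1. the clip lies in the open drawer, let go (x of clip in the frame of drawer_bay between -0.05 and 0.05 m and y of clip in the frame of drawer_bay between -0.041 and 0.135 m and z of clip in the frame of drawer_bay between -0.006 and 0.015 m and value of joint drawer above 0.04 m and contact force between the fingers and clip below 0.1 N and linear speed of clip below 0.05 m/s), for 0.2 s.
2. the drawer is home at its detent with the clip in it (x of clip in the frame of drawer_bay between -0.05 and 0.05 m and y of clip in the frame of drawer_bay between -0.041 and 0.135 m and z of clip in the frame of drawer_bay between -0.006 and 0.015 m and value of joint drawer below 0.003 m), for 0.2 s.
3. the lid is shut (value of joint lid below 0.05 rad and value of joint drawer below 0.003 m), for 0.2 s.
4. the catch is flat (value of joint catch below 0.12 rad and value of joint lid below 0.05 rad), for 0.2 s.
At the end, for the whole second after the job is handed in: The clip lies at rest inside the drawer, the drawer is seated at its detent (within 3 mm of home), the lid is shut (within 0.05 rad) and the catch lies flat (within 0.12 rad) (all of step 2 and all of step 4 and linear speed of clip below 0.02 m/s); the robot touches nothing.
It fails at once if bung moved by more than 30 mm (distance of bung from where it was at the start of the episode above 0.03 m).
It fails at once if pin vise moved by more than 30 mm (distance of pin_vise from where it was at the start of the episode above 0.03 m).
It fails at once if scraper moved by more than 30 mm (distance of scraper from where it was at the start of the episode above 0.03 m).
It also fails if it takes over 62 s, if anything falls off the work surface, if the arm or the gripper's body presses on something with over 40 N, if the wrist force passes 120 N, or if a joint passes its speed limit or range.

## Robot

A 7-joint arm with a two-finger parallel gripper is mounted at the origin on the work surface. World frame = base frame: x ahead of the robot, y to its left, z up, the work surface at z = 0. Lengths are in m, angles in rad, forces in N, time in s.
With the tool pointing down it reaches from about 0.4 to 0.9 m from the base axis. Payload 5.5 kg.
Tool frame: the origin (TCP) lies midway between the tips of the shut fingers; the grasp point (between the pads) lies 19 mm behind it (manip.grip_depth is the distance from the TCP to the grasp point, in m); z points along the fingers, x is the direction in which the jaws open and shut, and the axes are right-handed (so a half turn about z gives the same grasp; the last joint's range is limited). The gripper opens to 92 mm and grips with 3 to 60 N. Pads are 19 mm wide; open, the fingers measure 130 mm over their backs; the gripper's body (75 mm by 190 mm) begins 47 mm behind the grasp point.
Start: joints at [1.59, 0.501, -0.427, 1.55, 0.221, 1.138, -0.21], TCP at [0.157, -0.631, 0.227] pointing down, gripper open.
Joint ranges: [-2.88, 2.88], [-0.31, 2.03], [-1.54, 1.56], [0.2, 2.42], [-1.41, 4.55], [0.19, 2.02], [-2.57, 2.57]. Speed limits (rad/s): [2.57, 2.57, 3.14, 3.14, 3.14, 3.14, 3.14].

## Interface

Orientations are given as a unit quaternion [x, y, z, w].
In Python, from bench import manip, effector, viewer gives the robot as it stands. Calls block until the motion is done:
- manip.move_pose(position, orientation): joint-space move of the TCP to a pose.
- manip.servo_line(position, ori=None, vel=0.15): straight line of the TCP; ori=None keeps the orientation; vel is the mean speed in m/s.
- manip.movej(angles): joint-space move.
- effector.open_jaws() and effector.close(f_grip=None): open the fingers fully, or close them until they stop; f_grip is the grip in N (None keeps the last).
- manip.sleep(seconds).
- manip.solve_ik(position, orientation): joint angles nearest the present ones, or None.
- viewer.get_image(name): name is "scene" or "top" or "wrist"; returns the picture (400x640x3 uint8, red, green, blue); there is no depth.
- viewer.get_calibration(name): a dict with "vfov" (degrees; the focal length in pixels is half the picture's height over the tangent of half this angle, whatever the lens; pixels are square), "cx", "cy" (the principal point, pixels), "dist_coeffs" ([k1, k2, p1, p2, k3] as OpenCV has them; the pictures are not rectified), "eye" and "attitude" of the camera in the world. Camera axes: x right, y down, z forward; pixel columns grow to the right and rows downward; lengths in m; the calibration is good to about 2 mm. A picture is of the moment at which its call begins: read the wrist's pose just before it. get_calibration takes no time and is no camera call; for the wrist camera it gives the pose at the moment of the call.
A pose or a line that the arm cannot do raises manip.PlanningError and nothing moves.
- manip.hand_in(): hands the job in, once; it reports no verdict.
Readings, each from a call of its own:
- manip.current_clock(): time.
- manip.current_q(): joint angles.
- manip.current_joint_velocities(): joint speeds.
- manip.current_tau(): joint torques, N m.
- manip.current_tool_pos(): TCP position.
- manip.current_tcp_rot(): TCP orientation.
- manip.current_force(): force on the tool from outside, world axes, zero at the start.
- manip.current_wrist_torque(): the same for the moment, N m.
- manip.current_finger_gap(): finger opening in m.
Only numpy, scipy, OpenCV 4.12 (cv2) and the standard library are available. Lean on these libraries where they do the work, as an engineer would, in place of code of your own. Each camera call takes 0.05 s, during which the arm holds its last target.

## Working session

There is one attempt and no reset: what is moved stays moved. The work goes in short steps, each a Python script; the robot and the scene stay as the last script left them, time stands still between calls to the robot, and variables do not carry over. Pictures are saved under pics/ and viewed, and the job is handed in when it is done.

```bash
ls; mkdir -p pics
python3 - <<'E'
from bench import manip, effector, viewer
import cv2
for n in ["scene","top","wrist"]:
    print(n,viewer.get_calibration(n))
    cv2.imwrite(f"pics/{n}0.png",viewer.get_image(n)[:,:,::-1])
print(manip.current_clock(),manip.current_tcp_rot(),manip.grip_depth)
E
```

```text
pics
scene {'vfov': 53.8679974149333, 'cx': 322.4265265953526, 'cy': 197.71727428083398, 'dist_coeffs': array([-0.05601273,  0.        ,  0.        ,  0.        ,  0.        ]), 'eye': array([ 1.02947713, -0.75083665,  0.77751134]), 'attitude': array([ 0.85743768,  0.26512046, -0.11900606, -0.42467555])}
top {'vfov': 50.355765943117625, 'cx': 324.5168682569973, 'cy': 205.4769394092284, 'dist_coeffs': array([-0.03481995,  0.        ,  0.        ,  0.        ,  0.        ]), 'eye': array([ 0.46968598, -0.00710326,  1.17834964]), 'attitude': array([-0.69868185,  0.71417842, -0.02977256,  0.03010718])}
wrist {'vfov': 58.78072896725879, 'cx': 317.66442514909045, 'cy': 201.96925035553457, 'dist_coeffs': array([-0.02539252,  0.        ,  0.        ,  0.        ,  0.        ]), 'eye': array([ 0.23870849, -0.6105729 ,  0.3848198 ]), 'attitude': array([ 0.7787144 , -0.60780061, -0.09643157,  0.12199696])}
0.15 [ 7.87851656e-01 -6.15864585e-01 -5.85006724e-04 -4.88721162e-04] 0.0188
```

View pics/scene0.png

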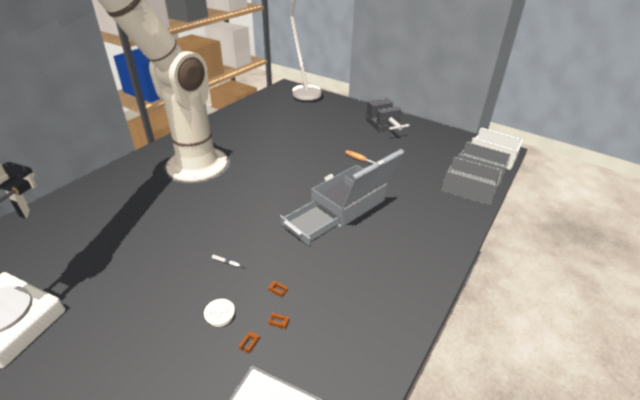

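View pics/top0.png

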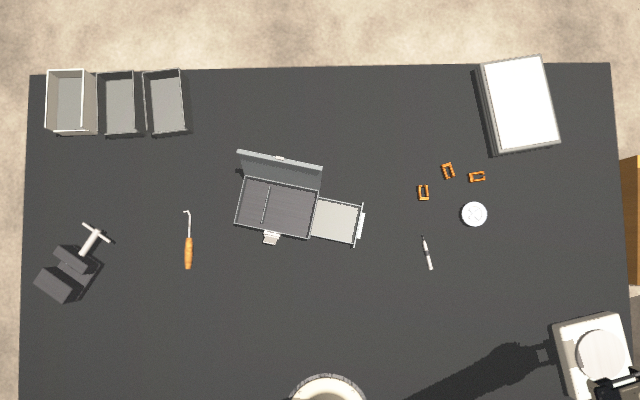

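View pics/wrist0.png

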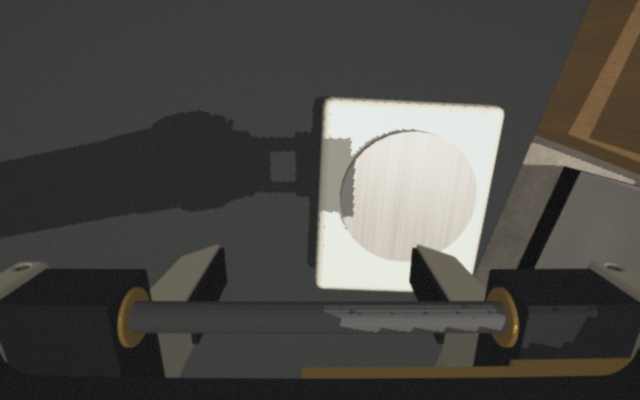

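The top view has x pointing up and y pointing left. The three amber clips are at about (423,192), (448,170) and (477,176), and the leftmost is at (423,192). The box is at about (277,207), with its drawer out to the right and its catch at (271,238). I'll enlarge crops next.

Run:
```python
import cv2
im=cv2.imread("pics/top0.png")
cv2.imwrite("pics/t_box.png",cv2.resize(im[140:260,225:375],None,fx=5,fy=5,interpolation=cv2.INTER_CUBIC))
cv2.imwrite("pics/t_clip.png",cv2.resize(im[155:275,400:500],None,fx=5,fy=5,interpolation=cv2.INTER_CUBIC))
im=cv2.imread("pics/scene0.png")
cv2.imwrite("pics/s_box.png",cv2.resize(im[140:250,270:420],None,fx=5,fy=5,interpolation=cv2.INTER_CUBIC))
```

```text
(no output)
```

View pics/t_box.png

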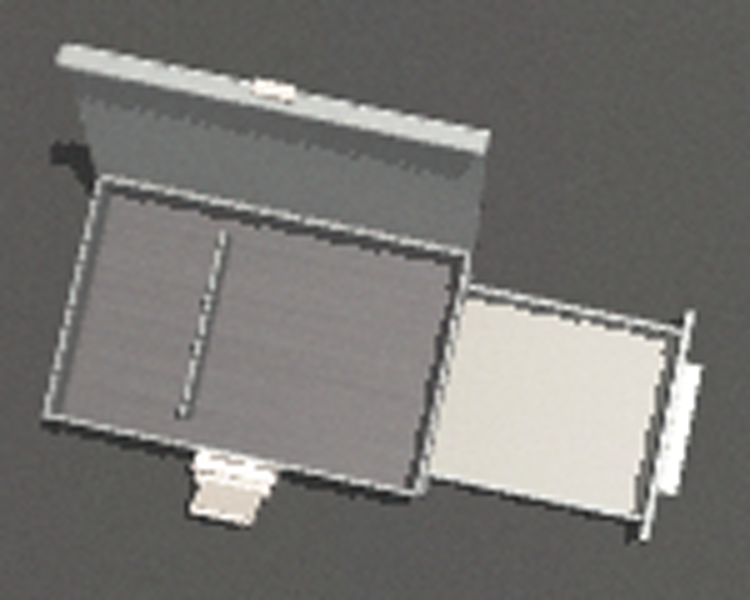

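View pics/t_clip.png

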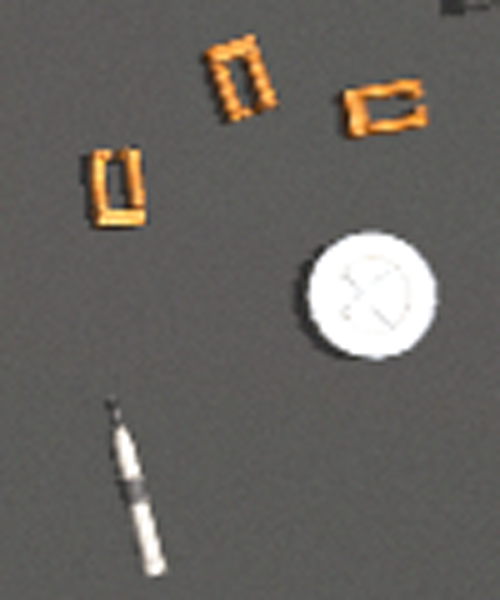

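View pics/s_box.png

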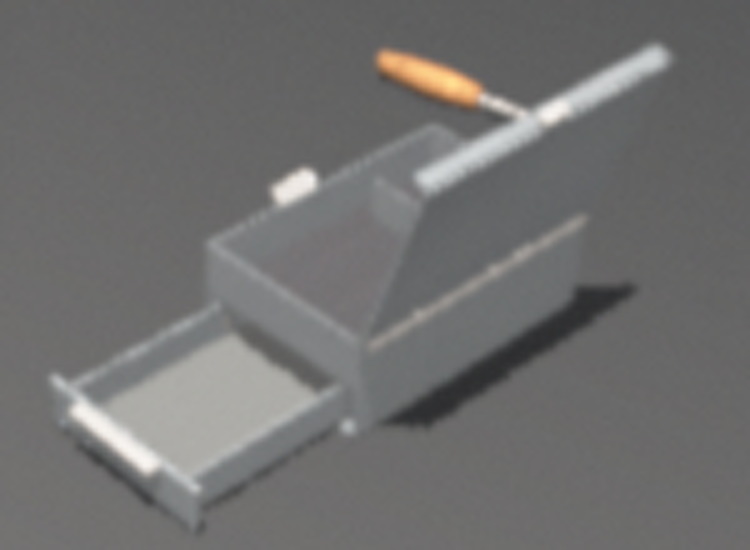

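```bash
cat > geo.py <<'E'
import numpy as np, cv2
from scipy.spatial.transform import Rotation as R
from scipy.optimize import least_squares
from bench import manip, effector, viewer
def cam(n,c=None):
    c=c or viewer.get_calibration(n)
    f=200/np.tan(np.radians(c['vfov']/2))
    K=np.array([[f,0,c['cx']],[0,f,c['cy']],[0,0,1]])
    return K,np.array(c['dist_coeffs']),np.array(c['eye']),R.from_quat(c['attitude'])
def proj(C,P):
    K,d,e,r=C
    p=r.inv().apply(np.atleast_2d(P)-e)
    return cv2.projectPoints(p,np.zeros(3),np.zeros(3),K,d)[0].reshape(-1,2)
def unproj(C,px,z):
    K,d,e,r=C
    u=cv2.undistortPoints(np.array(px,float).reshape(-1,1,2),K,d).reshape(-1,2)
    v=r.apply(np.c_[u,np.ones(len(u))])
    return e+v*((z-e[2])/v[:,2])[:,None]
E
python3 - <<'E'
from geo import *
T=cam("top");S=cam("scene")
o=[225,140];tp=lambda x,y:(x/5+o[0],y/5+o[1]); sp=lambda x,y:(x/5+270,y/5+140)
obsT=[tp(*p) for p in [(100,180),(467,255),(418,493),(47,415),(690,312),(645,538),(675,493),(700,365),(190,514),(252,526),(62,48),(490,132)]]
obsS=[sp(*p) for p in [(208,243),(368,345),(52,377),(200,490),(425,185),(665,48)]]
def model(v):
    x,y,w,d,l,c=v
    y0=-0.105-d
    le=[.065-.134*np.cos(l),0,.073+.134*np.sin(l)]
    ct=[-.079-.03*np.sin(c),.034+.03*np.cos(c)]
    A=[(.065,.1,.073),(.065,-.1,.073),(-.065,-.1,.073),(-.065,.1,.073),(.063,y0,.035),(-.063,y0,.035),(-.035,y0-.009,.035),(.035,y0-.009,.035),(ct[0],.017,ct[1]),(ct[0],-.017,ct[1]),(le[0],.102,le[2]),(le[0],-.102,le[2])]
    B=[A[2],A[1],A[5],A[4],A[11],A[10]]
    r=R.from_euler('z',w)
    f=lambda P:r.apply(np.array(P))+[x,y,0]
    return f(A),f(B)
def res(v):
    a,b=model(v); return np.r_[(proj(T,a)-obsT),(proj(S,b)-obsS)].ravel()
s=least_squares(res,[.45,.1,-.2,.11,1.8,.7],loss='soft_l1')
np.set_printoptions(precision=4,suppress=True)
print(s.x); print(res(s.x).reshape(-1,2))
pc=[(90,150),(143,148),(146,226),(96,228)]
P=unproj(T,[(x/5+400,y/5+155) for x,y in pc],.014); print(P,P.mean(0))
print(unproj(T,[(474,214),(427,252)],.01))
E
```

```text
[ 0.5635  0.1181 -0.2242  0.1171  1.8783  0.7488]
[[-0.6175 -1.2063]
 [ 0.5087 -1.0486]
 [ 0.1728  0.178 ]
 [-0.8114  0.247 ]
 [ 0.2746 -0.9978]
 [ 0.1581 -0.2706]
 [-0.5078 -0.8702]
 [-0.4586 -0.7926]
 [-0.1655 -0.112 ]
 [ 0.0539  0.1053]
 [-0.3862 -0.3366]
 [-0.5217  0.1079]
 [-1.2659 -0.6259]
 [-2.5875 -0.7862]
 [-0.842  -0.0465]
 [-1.5795 -0.4275]
 [-0.8382  0.5434]
 [-0.4829  1.0584]]
[[ 0.6196 -0.267   0.014 ]
 [ 0.6201 -0.2964  0.014 ]
 [ 0.5768 -0.2962  0.014 ]
 [ 0.5763 -0.2685  0.014 ]] [ 0.5982 -0.2821  0.014 ]
[[ 0.5362 -0.4199  0.01  ]
 [ 0.435  -0.2852  0.01  ]]
```

```bash
cat >> geo.py <<'E'
BX=np.array([.5635,.1181,0.]);BW=-.2242;D0=.117
def q(a): return [float(np.cos(a/2)),float(np.sin(a/2)),0.,0.]
def b2w(x,y,z): return (R.from_euler('z',BW).apply([x,y,z])+BX).tolist()
def st(t=""): print(t,round(manip.current_clock(),2),np.round(manip.current_tool_pos(),4),np.round(manip.current_force(),2),round(manip.current_finger_gap(),4))
def pic(n,name):
    c=viewer.get_calibration(n); im=viewer.get_image(n)[:,:,::-1]; cv2.imwrite(f"pics/{name}.png",im); np.save(f"pics/{name}.npy",c,allow_pickle=True)
E
python3 - <<'E'
from geo import *
for a in (-np.pi/2+.02,np.pi/2+.02):
    print(a,manip.solve_ik([.598,-.282,.005],q(a)))
for a in (BW,BW+np.pi,BW-np.pi/2,BW+np.pi/2):
    for p in [(0,-.177,.12),(0,-.24,.02),(0,-.12,.02),(.14,0,.16),(0,0,.16),(-.13,0,.045)]:
        print(round(a,2),p,manip.solve_ik(b2w(*p),q(a)))
manip.move_pose([.598,-.282,.16],q(-np.pi/2+.02))
st(); pic("wrist","w1")
E
```

```text
-1.5507963267948965 [ 0.72199014  0.8018248  -0.46165991  1.64299916  0.45933183  0.80669836
 -1.49161401]
1.5907963267948966 [ 1.00318862  0.97999946 -0.92291753  1.63271368  0.90051458  1.00663309
  1.36610122]
-0.22 (0, -0.177, 0.12) [ 0.75828732  0.55337627 -0.89686889  1.93902732  0.54612922  0.91190736
 -0.63911796]
-0.22 (0, -0.24, 0.02) [ 0.78277231  0.69940758 -0.77556087  1.99089914  0.72258769  0.74984192
 -0.65811875]
-0.22 (0, -0.12, 0.02) [ 0.49959488  0.6881902  -0.7040828   1.95905474  0.65828848  0.73700167
 -0.8252595 ]
-0.22 (0.14, 0, 0.16) [ 0.37967592  0.8002391  -0.88961717  1.44104787  0.63967854  1.20476561
 -0.81463702]
-0.22 (0, 0, 0.16) [ 0.49627373  0.63615977 -1.02686773  1.78999291  0.61591397  1.07582524
 -0.97835202]
-0.22 (-0.13, 0, 0.045) [ 0.36694916  0.6175354  -0.91357246  2.12983482  0.73848268  0.74909601
 -1.25811593]
2.92 (0, -0.177, 0.12) [ 0.98427934  0.820388   -1.30205629  1.93352498  0.89214936  1.13345211
  2.23109476]
2.92 (0, -0.24, 0.02) [-0.40079803  0.68325111  0.73234959  2.03000329 -0.71403572  0.70043869
 -2.57252304]
2.92 (0, -0
[... 1086 characters left out ...]
 -0.177, 0.12) [ 0.78397908  0.57062289 -0.9348892   1.93833712  0.57534256  0.92508079
  0.90775293]
1.35 (0, -0.24, 0.02) [ 0.87051039  0.76188971 -0.90183776  1.98838745  0.83759312  0.8165419
  0.82592958]
1.35 (0, -0.12, 0.02) [ 0.64037025  0.78296359 -0.90689613  1.95489289  0.84367376  0.83847853
  0.60642572]
1.35 (0.14, 0, 0.16) [ 0.38526011  0.80513428 -0.90108745  1.44083724  0.64891685  1.20902128
  0.7506042 ]
1.35 (0, 0, 0.16) [ 0.62476378  0.82395708 -1.30232823  1.78673074  0.84978406  1.22846321
  0.42049789]
1.35 (-0.13, 0, 0.045) [ 0.46596546  0.70398893 -1.05727686  2.12743402  0.86631598  0.83295013
  0.20926792]
 2.18 [ 0.5973 -0.2839  0.16  ] [ 0.26 -0.59  0.2 ] 0.0917
```

View pics/w1.png

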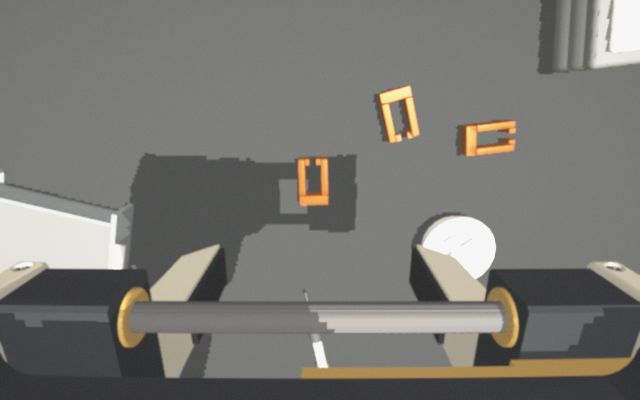

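The clip is centred at about (314,181) in the wrist view, between the fingers. I'll compute its position and then grasp it.

Run:
```python
from geo import *
c=np.load("pics/w1.npy",allow_pickle=True).item()
P=unproj(cam("",c),[(299,158),(328,158),(328.5,203),(301,205)],.013);print(P,P.mean(0))
T=unproj(cam("",c),[(390,97)],.014);print(T)
st()
im=cv2.imread("pics/w1.png");cv2.imwrite("pics/w1c.png",cv2.resize(im[140:220,270:350],None,fx=6,fy=6,interpolation=cv2.INTER_CUBIC))
```

```text
[[ 0.62275778 -0.26768207  0.013     ]
 [ 0.62322948 -0.29294384  0.013     ]
 [ 0.58200819 -0.29454172  0.013     ]
 [ 0.57963206 -0.26962178  0.013     ]] [ 0.60190688 -0.28119735  0.013     ]
[[ 0.67542444 -0.34275642  0.014     ]]
 2.23 [ 0.5973 -0.2839  0.16  ] [-0.87 -0.01  0.52] 0.0916
```

View pics/w1c.png

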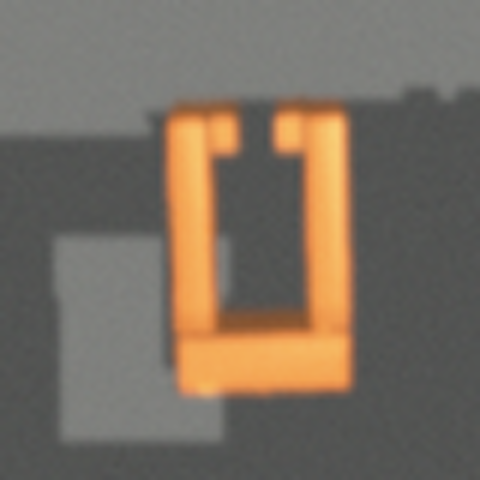

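Run:
```python
from geo import *
a=-np.pi/2+.025
manip.servo_line([.598,-.2815,.05],q(a),vel=.2); st()
manip.servo_line([.598,-.2815,.0045],q(a),vel=.08); st()
effector.close(f_grip=12); st("closed")
manip.servo_line([.598,-.2815,.13],q(a),vel=.2); st("up")
pic("wrist","w2")
```

```text
2.93 [ 0.5988 -0.2818  0.0509] [ 1.37 -0.18  0.8 ] 0.0918
 3.65 [ 0.5981 -0.2813  0.0043] [ 0.57 -0.42  0.97] 0.0918
closed 4.68 [ 0.598  -0.2815  0.0045] [-0.98 -0.71  0.59] 0.0261
up 5.46 [ 0.597  -0.2815  0.1289] [-0.92  0.02 -0.31] 0.0259
```

View pics/w2.png

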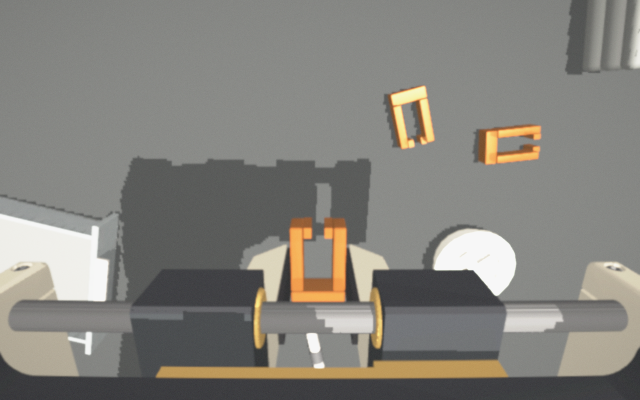

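The clip is held with a 26 mm gap, at about (318,260). Next is the drawer.

Run:
```python
from geo import *
a=BW
p=b2w(0,-.172,.12)
manip.move_pose(p,q(a)); st()
p[2]=.037; manip.servo_line(p,q(a),vel=.1); manip.sleep(.2); st("low")
effector.open_jaws(); st("open")
p[2]=.14; manip.servo_line(p,q(a),vel=.25); st()
pic("wrist","w3"); pic("top","t3")
im=cv2.imread("pics/t3.png");cv2.imwrite("pics/t3c.png",cv2.resize(im[140:260,225:375],None,fx=5,fy=5,interpolation=cv2.INTER_CUBIC))
```

```text
6.47 [ 0.5256 -0.0509  0.1195] [ 0.59 -0.81 -0.25] 0.0261
low 7.65 [ 0.5257 -0.0498  0.0376] [ 0.39 -1.35 -0.28] 0.0255
open 8.79 [ 0.5252 -0.0496  0.037 ] [-0.67  0.03  1.12] 0.0918
 9.35 [ 0.5254 -0.05    0.1405] [-0.77 -0.35  0.04] 0.0917
```

View pics/w3.png

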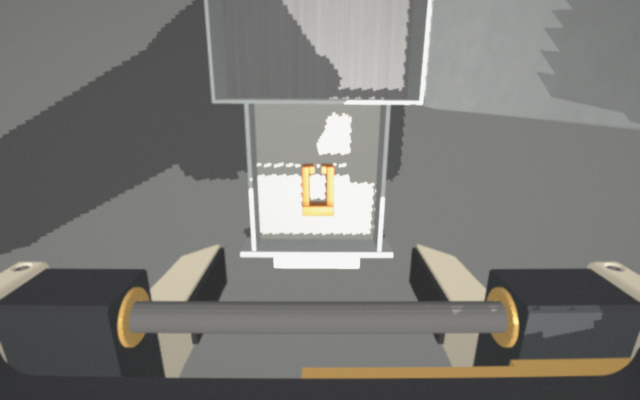

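View pics/t3c.png

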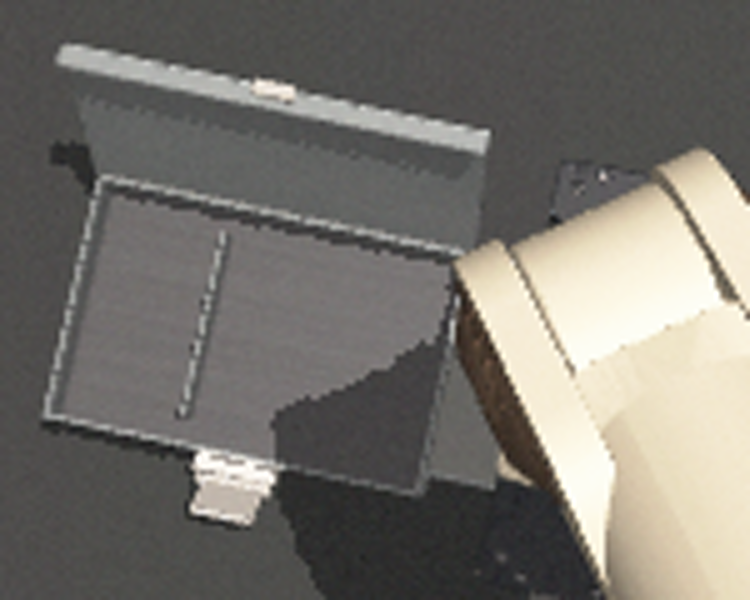

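The clip lies flat in the drawer, at about (318,190) in the wrist view. Now I'll push the drawer in.

Run:
```python
from geo import *
a=BW
manip.servo_line(b2w(0,-.275,.14),q(a),vel=.25)
effector.close(f_grip=10)
manip.servo_line(b2w(0,-.275,.02),q(a),vel=.25); st()
u=R.from_euler('z',BW).apply([0,1,0])
def F(): return float(manip.current_force()@u)
manip.servo_line(b2w(0,-.20,.02),q(a),vel=.1); st(); print(F())
manip.servo_line(b2w(0,-.14,.02),q(a),vel=.1); st(); print(F())
y=-.14
while y<-.1195:
    y+=.003
    manip.servo_line(b2w(0,y,.02),q(a),vel=.05)
    f=F(); print(round(y,4),np.round(R.from_euler('z',-BW).apply(manip.current_tool_pos()-BX),4),round(f,2),round(manip.current_clock(),2))
    if f<-18: break
pic("wrist","w4"); pic("scene","s4")
im=cv2.imread("pics/s4.png");cv2.imwrite("pics/s4c.png",cv2.resize(im[140:250,270:420],None,fx=5,fy=5,interpolation=cv2.INTER_CUBIC))
```

```text
12.07 [ 0.503  -0.1495  0.0206] [0.4  1.04 0.52] 0.0005
 12.97 [ 0.5188 -0.0772  0.02  ] [-0.72 -0.7  -0.13] 0.0002
-0.8436665753593967
 13.72 [ 0.5322 -0.0185  0.0199] [-0.52 -0.38 -1.18] 0.0007
-0.48587222350289194
-0.137 [ 0.     -0.1373  0.02  ] 0.89 13.97
-0.134 [ 0.0004 -0.1369  0.0198] -5.86 14.22
-0.131 [ 0.0008 -0.1367  0.0197] -11.56 14.47
-0.128 [ 0.0013 -0.1365  0.0195] -16.81 14.72
-0.125 [ 0.0017 -0.1363  0.0194] -22.36 14.97
```

View pics/w4.png

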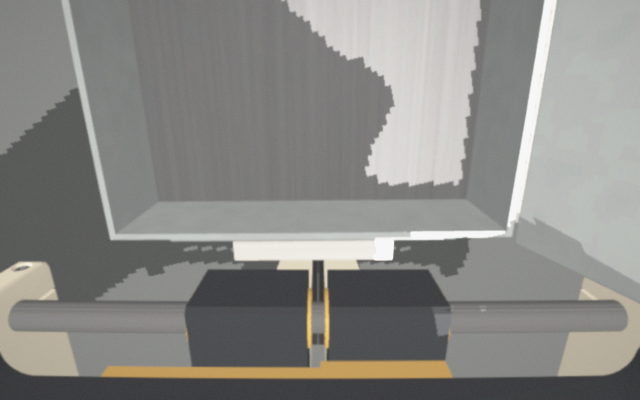

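View pics/s4c.png

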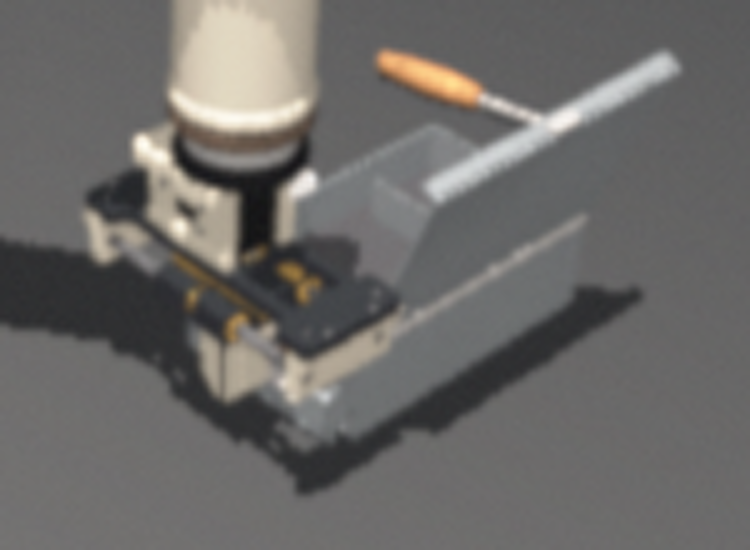

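The push stopped at about 13 mm short of home. The gripper body's right end meets the lid's side, near (400,300) in the scene crop, so it isn't the detent. I'll back off, turn the gripper 90° so its body stays within the box width, and push again.

Run:
```python
from geo import *
manip.servo_line(b2w(0,-.25,.026),q(BW),vel=.2); st()
a=BW+np.pi/2
manip.move_pose(b2w(0,-.25,.028),q(a)); st()
Ri=R.from_euler('z',-BW)
manip.servo_line(b2w(0,-.16,.026),q(a),vel=.12)
y=-.156
while y<-.128:
    manip.servo_line(b2w(0,y,.026),q(a),vel=.05)
    f=Ri.apply(manip.current_force()); print(round(y,4),np.round(Ri.apply(manip.current_tool_pos()-BX),4),np.round(f,2),round(manip.current_clock(),2))
    if f[1]<-20: break
    y+=.003
pic("wrist","w5"); pic("scene","s5")
im=cv2.imread("pics/s5.png");cv2.imwrite("pics/s5c.png",cv2.resize(im[140:250,270:420],None,fx=5,fy=5,interpolation=cv2.INTER_CUBIC))
```

```text
15.85 [ 0.5084 -0.1241  0.0262] [ 0.69 -0.09  0.1 ] 0.0003
 17.08 [ 0.5081 -0.1247  0.028 ] [0.04 0.36 0.3 ] 0.0005
-0.156 [ 1.000e-04 -1.564e-01  2.600e-02] [-0.16 -0.69 -0.08] 18.23
-0.153 [-0.     -0.1528  0.026 ] [-0.4  -0.2  -0.46] 18.48
-0.15 [-0.     -0.1497  0.0261] [-1.    0.73  0.47] 18.73
-0.147 [-0.     -0.1467  0.026 ] [0.17 0.43 0.28] 18.98
-0.144 [-0.     -0.1437  0.026 ] [0.62 0.24 0.32] 19.23
-0.141 [ 0.     -0.1407  0.0261] [-0.35 -0.01  1.04] 19.48
-0.138 [ 0.     -0.1378  0.026 ] [0.   0.93 0.02] 19.73
-0.135 [-0.     -0.1348  0.026 ] [0.1  0.12 0.83] 19.98
-0.132 [ 0.     -0.1332  0.0259] [-0.28 -4.88  2.27] 20.23
-0.129 [ 1.000e-04 -1.303e-01  2.590e-02] [-0.4  -4.78  2.48] 20.48
```

View pics/w5.png

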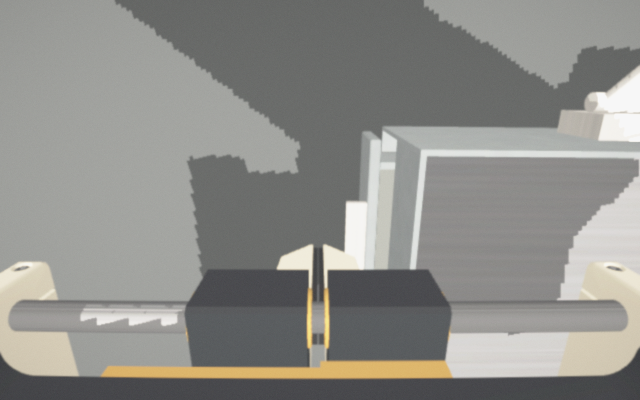

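View pics/s5c.png

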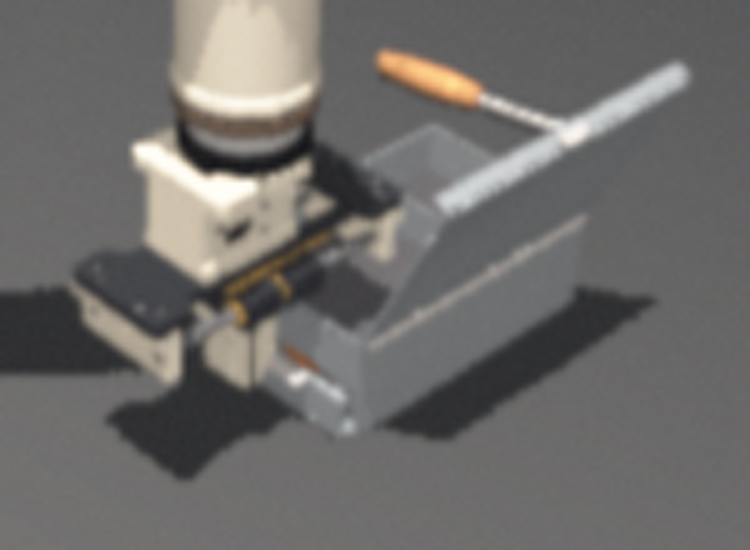

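Contact came at about -0.133, so the drawer is now roughly 10 mm from home, right at the detent. The clip is visible just inside the front plate at about (300,360) in the crop. I'll keep pushing.

Run:
```python
from geo import *
a=BW+np.pi/2
Ri=R.from_euler('z',-BW)
y=-.125
while y<-.104:
    manip.servo_line(b2w(0,y,.026),q(a),vel=.05)
    f=Ri.apply(manip.current_force()); print(round(y,4),np.round(Ri.apply(manip.current_tool_pos()-BX),4),np.round(f,2),round(manip.current_clock(),2))
    if f[1]<-22: break
    y+=.003
pic("wrist","w6"); pic("scene","s6")
im=cv2.imread("pics/s6.png");cv2.imwrite("pics/s6c.png",cv2.resize(im[140:250,270:420],None,fx=5,fy=5,interpolation=cv2.INTER_CUBIC))
```

```text
-0.125 [ 1.000e-04 -1.242e-01  2.620e-02] [ 0.4  -1.81  1.76] 20.83
-0.122 [ 1.00e-04 -1.24e-01  2.60e-02] [-0.91 -7.46  5.64] 21.08
-0.119 [ 1.000e-04 -1.238e-01  2.590e-02] [ -1.63 -13.63   9.85] 21.33
-0.116 [ 0.0002 -0.1237  0.0258] [ -3.08 -19.52  15.77] 21.58
-0.113 [ 1.000e-04 -1.236e-01  2.570e-02] [ -4.57 -24.58  18.72] 21.83
```

View pics/w6.png

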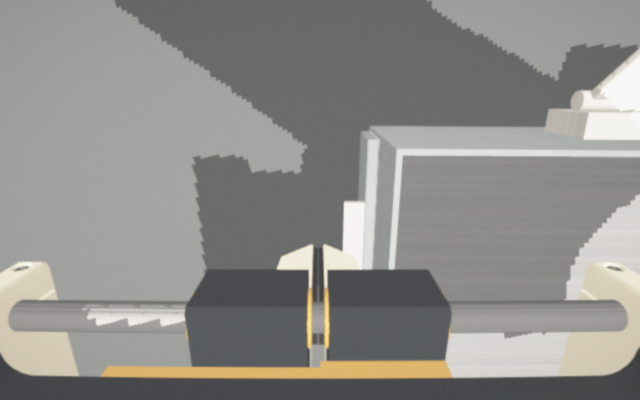

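View pics/s6c.png

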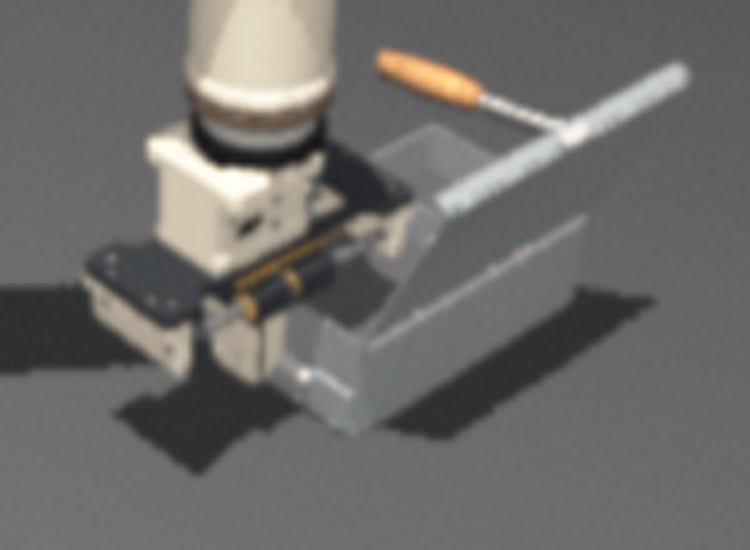

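Run:
```python
from geo import *
a=BW+np.pi/2
manip.servo_line(b2w(0,-.20,.026),q(a),vel=.2); st()
pic("wrist","w7"); pic("scene","s7")
im=cv2.imread("pics/s7.png");cv2.imwrite("pics/s7c.png",cv2.resize(im[140:250,270:420],None,fx=5,fy=5,interpolation=cv2.INTER_CUBIC))
im=cv2.imread("pics/w7.png");cv2.imwrite("pics/w7c.png",cv2.resize(im[100:300,400:640],None,fx=3,fy=3,interpolation=cv2.INTER_CUBIC))
C=cam("",np.load("pics/w7.npy",allow_pickle=True).item())
for d in (0,.003,.01): print(d,proj(C,[b2w(x,-.105-d-k,.035) for x,k in((-.063,0),(-.035,.009),(.0,.009))]).round(1).tolist())
print(proj(C,[b2w(-.065,-.1,.073)]))
```

```text
22.52 [ 0.5195 -0.0751  0.0262] [0.47 0.86 0.11] 0.0004
0 [[537.2, 138.3], [505.8, 201.0], [493.6, 270.5]]
0.003 [[530.2, 138.3], [499.2, 201.0], [487.4, 270.5]]
0.01 [[514.1, 138.2], [483.8, 201.0], [473.0, 270.6]]
[[621.77297703 148.77390241]]
```

View pics/w7c.png

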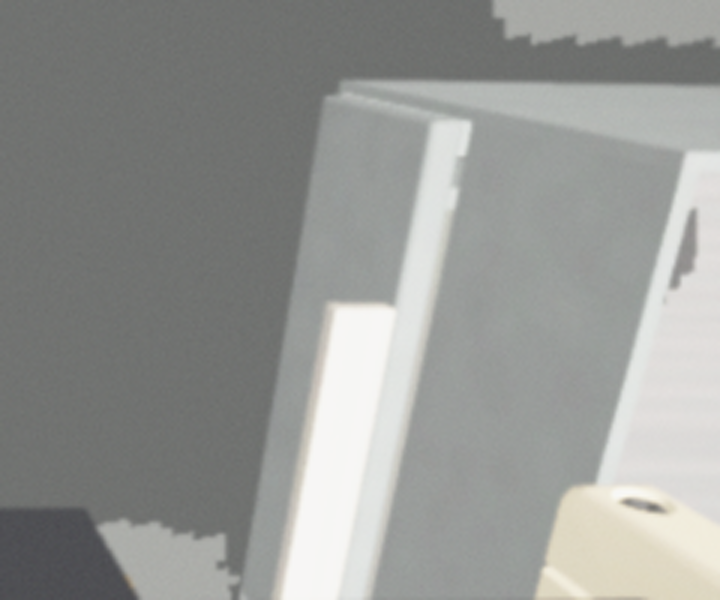

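View pics/s7c.png

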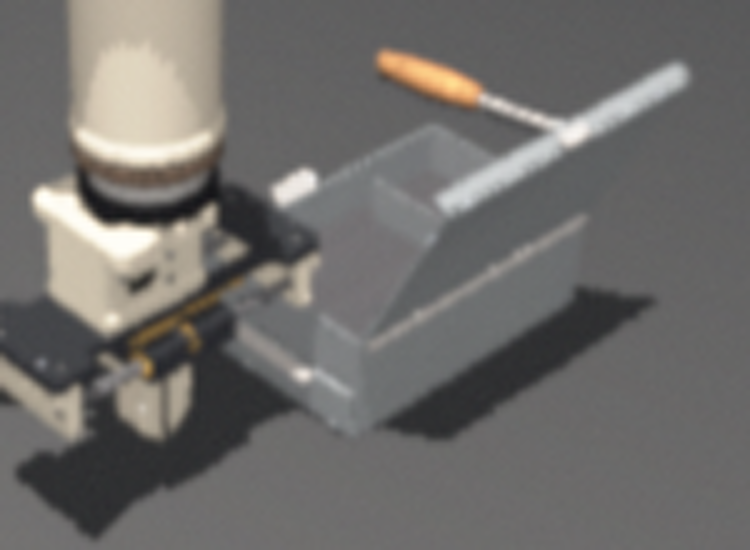

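The drawer is seated: with the same offset as the box's rim corner, the plate edge matches d=0. Lid next.

Run:
```python
from geo import *
a=BW+np.pi/2
Ri=R.from_euler('z',-BW)
manip.servo_line(b2w(0,-.20,.30),q(a),vel=.35)
manip.servo_line(b2w(.175,0,.30),q(a),vel=.35); st()
manip.servo_line(b2w(.175,0,.16),q(a),vel=.25); st()
for x in (.13,.10,.07,.04,.02,.0,-.01):
    manip.servo_line(b2w(x,0,.16),q(a),vel=.1)
    f=Ri.apply(manip.current_force()); print(x,np.round(Ri.apply(manip.current_tool_pos()-BX),4),np.round(f,2),round(manip.current_clock(),2))
    if f[0]>20: break
pic("scene","s8")
manip.servo_line(b2w(x,0,.26),q(a),vel=.25); st()
```

```text
24.56 [0.7332 0.0786 0.2985] [-0.72 -0.62  0.48] 0.0004
 25.27 [0.7347 0.0788 0.1618] [0.34 0.61 0.46] 0.0005
0.13 [ 0.1309 -0.      0.1612] [ 1.52 -0.35 -0.2 ] 25.87
0.1 [ 0.1003 -0.0002  0.1599] [ 0.45 -0.06  0.34] 26.32
0.07 [ 7.03e-02 -1.00e-04  1.60e-01] [ 0.3  -0.77  0.08] 26.77
0.04 [ 4.040e-02 -1.000e-04  1.601e-01] [-0.19 -0.18  0.56] 27.22
0.02 [ 0.0202 -0.      0.1601] [-0.17 -0.42 -0.31] 27.57
0.0 [ 4.000e-04 -1.000e-04  1.601e-01] [-0.43  0.45  0.22] 27.92
-0.01 [-0.0099  0.      0.1601] [1.05 0.32 0.22] 28.17
 28.77 [0.5543 0.1201 0.2607] [-0.04 -0.08  0.17] 0.0007
```

View pics/s8.png

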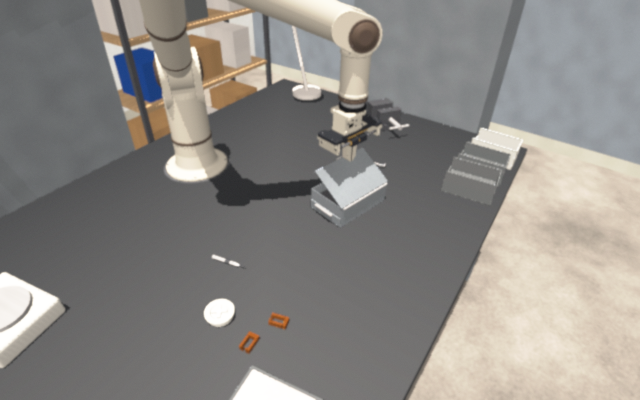

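The lid is past the tipping point and sinking. I'll move to the catch side and check.

Run:
```python
from geo import *
a=BW+np.pi/2
manip.servo_line(b2w(-.15,0,.22),q(a),vel=.25)
manip.servo_line(b2w(-.15,0,.05),q(a),vel=.2); st()
pic("scene","s9"); pic("top","t9"); 
im=cv2.imread("pics/s9.png");cv2.imwrite("pics/s9c.png",cv2.resize(im[130:240,270:420],None,fx=5,fy=5,interpolation=cv2.INTER_CUBIC))
im=cv2.imread("pics/t9.png");cv2.imwrite("pics/t9c.png",cv2.resize(im[140:260,225:375],None,fx=5,fy=5,interpolation=cv2.INTER_CUBIC))
```

```text
30.5 [0.418  0.1521 0.0506] [0.49 0.27 0.19] 0.0005
```

View pics/s9c.png

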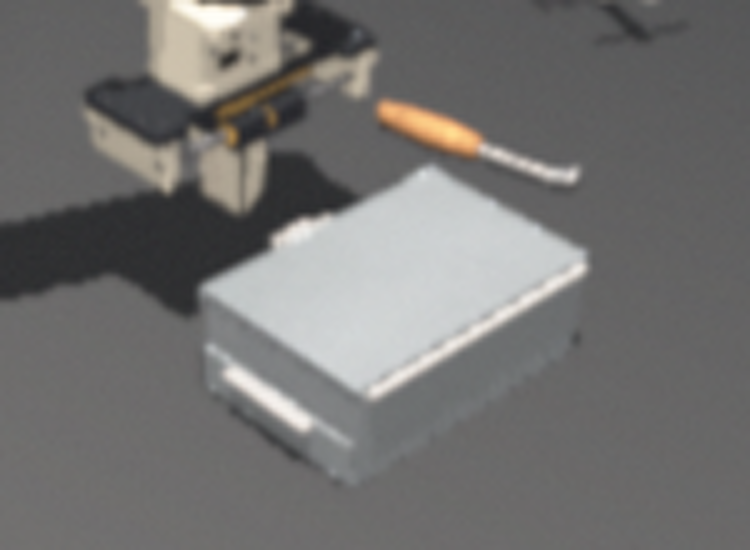

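View pics/t9c.png

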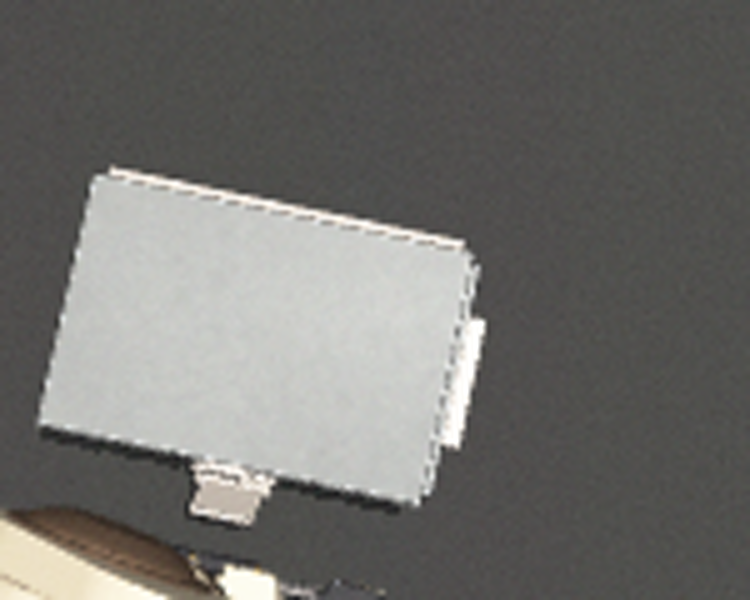

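The lid is shut. Now I'll press the catch.

Run:
```python
from geo import *
a=BW+np.pi/2
Ri=R.from_euler('z',-BW)
x=-.114
manip.servo_line(b2w(x,0,.05),q(a),vel=.15)
while x<-.08:
    x+=.003
    manip.servo_line(b2w(x,0,.05),q(a),vel=.05)
    f=Ri.apply(manip.current_force()); print(round(x,4),np.round(Ri.apply(manip.current_tool_pos()-BX),4),np.round(f,2),round(manip.current_clock(),2))
    if f[0]<-15: break
pic("scene","s10"); manip.servo_line(b2w(-.16,0,.05),q(a),vel=.15); st()
pic("wrist","w10");pic("scene","s11");pic("top","t11")
im=cv2.imread("pics/s11.png");cv2.imwrite("pics/s11c.png",cv2.resize(im[130:240,270:420],None,fx=5,fy=5,interpolation=cv2.INTER_CUBIC))
im=cv2.imread("pics/t11.png");cv2.imwrite("pics/t11c.png",cv2.resize(im[140:260,225:375],None,fx=5,fy=5,interpolation=cv2.INTER_CUBIC))
```

```text
-0.111 [-0.1115 -0.      0.0501] [ 0.17  0.15 -0.82] 31.24
-0.108 [-0.1084  0.      0.05  ] [-1.19 -0.32  0.35] 31.49
-0.105 [-1.058e-01  1.000e-04  4.990e-02] [-4.17 -0.13  2.96] 31.74
-0.102 [-1.018e-01  1.000e-04  5.000e-02] [-2.44 -0.04  1.67] 31.99
-0.099 [-0.0983  0.      0.0501] [-0.7  -0.02  1.19] 32.24
-0.096 [-0.0953 -0.0001  0.05  ] [-0.13 -0.25  0.15] 32.49
-0.093 [-0.0925 -0.      0.05  ] [-0.08 -0.51  0.5 ] 32.74
-0.09 [-0.0913 -0.0001  0.0498] [-5.67 -0.74  2.55] 32.99
-0.087 [-0.0912 -0.0001  0.0496] [-11.76  -1.27   8.97] 33.24
-0.084 [-0.091  -0.0001  0.0494] [-17.98  -2.71  14.58] 33.49
 34.2 [0.4092 0.1535 0.0503] [ 0.62 -0.22  0.57] 0.0002
```

View pics/s11c.png

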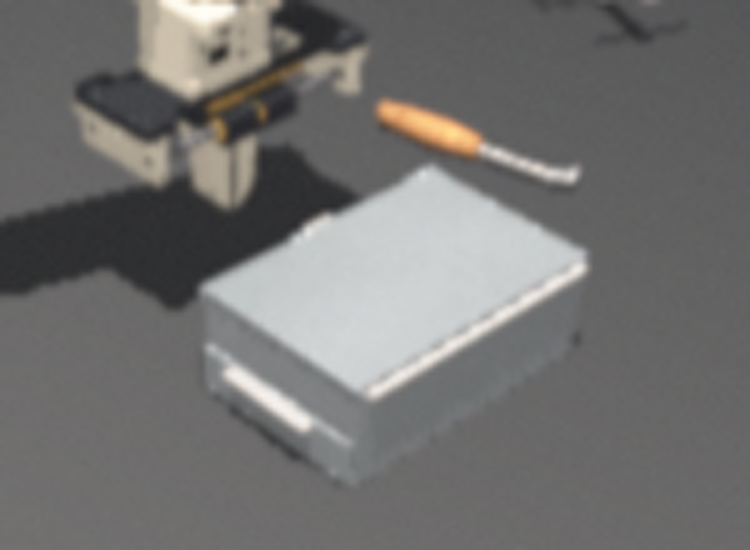

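View pics/t11c.png

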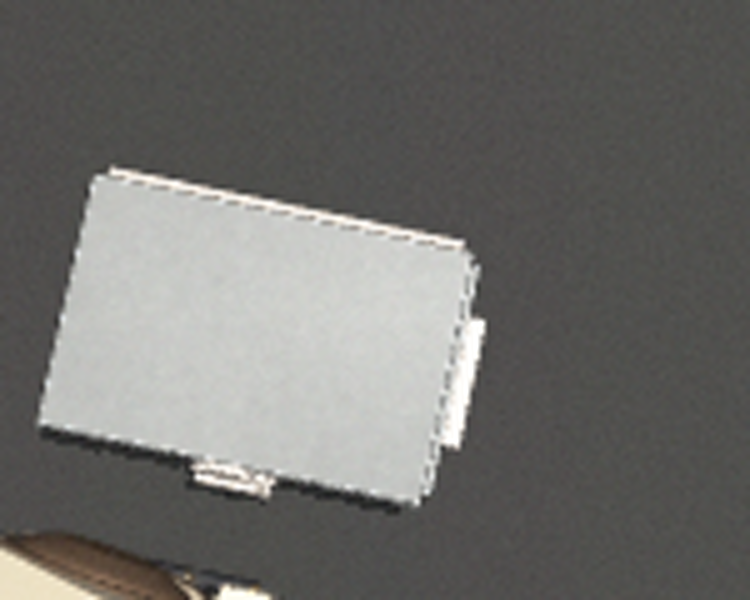

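The catch is flat. It met a hard stop, and in the top crop its lever is now only a thin strip at (232,480). I'll check the drawer in the top view and then hand in.

Run:
```python
from geo import *
C=cam("top")
for d in (0,.003,.01): print(d,proj(C,[b2w(x,-.114-d,.035) for x in(.035,-.035)]).round(1).tolist(),"obs (322,204) (317.4,229.4)")
manip.servo_line(b2w(-.16,0,.15),vel=.2); manip.sleep(.3); st()
manip.hand_in()
```

```text
0 [[322.0, 203.5], [316.7, 228.9]] obs (322,204) (317.4,229.4)
0.003 [[323.0, 203.7], [317.8, 229.2]] obs (322,204) (317.4,229.4)
0.01 [[325.6, 204.2], [320.3, 229.7]] obs (322,204) (317.4,229.4)
 35.3 [0.4069 0.1536 0.1493] [-0.2  -0.05 -0.01] 0.0004
the job is handed in; nothing more can be done
```

I put the leftmost amber clip in the drawer, pushed the drawer home, shut the lid and pressed the catch flat. I handed the job in at about 35 s, with the arm clear of everything; no verdict is reported.

**Last checks:**
- **Clip:** It lay flat in the open drawer after I let go. During the push it seems to have slid towards the drawer's front plate, still inside. I couldn't see it once the drawer was shut.
- **Drawer:** It came to a hard stop. The final top view puts the pull lip about 0 to 2 mm from the fully home position; that measurement is only good to about 2 mm, so it does not by itself prove the 3 mm limit.
- **Lid:** It looks shut in both the scene and top views.
- **Catch:** It came to a hard stop and shows flat in the top view.

**What went wrong:** My first drawer push stopped about 13 mm short at 22 N. The gripper's body appears to have met the side of the open lid and moved it slightly. I backed off, turned the gripper 90° and pushed the drawer home.

I didn't touch the bung, pin vise, scraper or other clips. I didn't measure their positions again at the end.

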